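# Bring the filter plate out of the rinse box and drip it over a tray

## Task

First lift the top tray off the pile of drip trays and set it gently down, upright, in the middle of the round banding wheel, leaving the other trays where they are. Then raise the flap of the grey rinse box until it stands upright or beyond, leave it standing open, and draw the hidden filter plate up out of the box by its tab. Finish while holding the plate upright and still, lined up with the tray so that its whole lower edge is over the tray, a few centimetres above it and touching nothing else; do not disturb the brushes, pots and other things on the table.

Things in the scene. Friction and masses are not known exactly. Their poses are not given: they have to be found in the camera images.
- tray_center (a point): Top one of a pile of three equal open white ceramic drip trays, each with a brown bare-clay band round the lower edge of its wall, 150 x 62 x 45 mm, about 280 g. The point is its centre, 22.5 mm above its underside; x along its length, y across its width, z up. Upright outer walls, 4 mm thick, 62 mm over them; 37 mm of side wall stands exposed above the rim of the next tray.
- tray_mid_center (a point): The middle tray of the pile, same shape, point at its centre half-way up, 37 mm below that of the top tray at the start. It stays.
- tray_low_center (a point): The bottom tray of the pile, same shape, standing on the table, point at its centre half-way up. It stays.
- wheel_top (a point): Banding wheel, a dark steel disc of 180 mm diameter on a short pedestal; it is fixed and does not turn. The point is the centre of its flat top, 40 mm above the table.
- box_rim (a point): Grey plastic rinse box, fixed, 160 mm (its x) by 150 mm (its y), 120 mm high, walls 5 mm. The point is the centre of its open top at rim height; x points away from its handle side to its hinge side, z up. The flap covers the whole top.
- flap (a joint): Angle of the aluminium flap on the box, rad: 0 closed, 1.57 upright, stop at 1.75. It starts shut or ajar by up to 0.2. The hinge is stiff (0.3 N m of friction), so the flap stays where it is left.
- flap_hinge (a point): Point on the flap's hinge axis, at the middle of the box's far rim (x = +80 mm, 0.5 mm above box_rim); the axis is the y of the box and the flap turns up and over away from the handle side.
- flap_handle (a point): Middle of the flap's handle: a round steel bar 10 mm thick along the flap's y, 90 mm long between its two legs, 140 mm from the hinge along the flap and 41 mm from its underside (30 mm free gap under the bar). It turns with the flap and can turn between two pads. With the flap upright it is 41 mm beyond the hinge (away from the box), 140 mm above it.
- plate_tab (a point): Centre of the grip tab of the perforated steel filter plate, hidden under the flap until that is raised. Tab 44 mm wide (y), 30 mm high, 10 mm thick (x), upright on the middle of the plate's top edge; its top is 5 mm below the box rim, its centre 95 mm above the plate's lower edge. Gap to the box wall: 55 mm on the handle side, 85 mm on the hinge side.
- plate_corner_a (a point): One end of the plate's lower edge (50 mm along the plate's +y, 95 mm below the tab centre).
- plate_corner_b (a point): The other end of the plate's lower edge (50 mm along -y).
- plate: The filter plate, about 160 g, origin at the middle of its lower edge, z up to the tab. 100 mm wide (its y, parallel to the box's y), 80 mm high without the tab, 6 mm thick (x). It stands loose on the box floor, 15 mm from the box middle towards the handle side, in two 9 mm wide guide channels up to 75 mm above the table, and comes straight up and out (over 115 mm).
- tray: The same top tray; origin at the centre of its underside. Its lowest 8 mm is a foot, 138 x 50 mm, that sits inside the tray below with 2 mm of play all round; its inside floor is 12 mm above the underside.
- rinse_box: The rinse box; origin at the centre of its underside.
- wheel: The banding wheel; origin at the centre of its underside.
- brush_a: Bystander: a paint brush about 170 mm long lying on the table.
- brush_b: Bystander: a paint brush about 160 mm long.
- phone: Bystander: a black phone lying flat, 150 x 75 x 9 mm.
- star_pot: Bystander: star-shaped clay pot 90 mm high.
- glaze_dish: Bystander: shallow glass dish, 90 mm across.
- slab: Bystander: round glazed disc, 100 mm across, 8 mm thick.
- jar_a: Bystander: glaze jar 80 mm high.
- jar_b: Bystander: glaze jar 70 mm high.

How it is judged (in metres and radians):
On the way, in this order (a step that is already met when the one before it is completed fails the run):
1. the top tray stands upright in the middle of the wheel, let go (horizontal distance between tray_center and wheel_top below 0.03 m and z of tray_center in the frame of wheel_top between 0.0175 and 0.0275 m and angle between tray_center's own z axis and vertical below 0.08 rad and contact force between tray and the fingers below 0.05 N and linear speed of tray below 0.02 m/s), for 0.2 s.
2. the flap is up (value of joint flap above 1.4 rad), for 0.2 s.
3. the plate is drawn up clear of the box (z of each of plate_corner_a, plate_corner_b in the frame of box_rim above 0.003 m and contact force between plate and the fingers above 1 N), for 0.1 s.
At the end, for the whole second after the job is handed in: Tray released, upright and at rest on the wheel within 30 mm of its centre; flap open over 1.3 rad; plate held still in the fingers, upright within 0.2 rad, both ends of its lower edge inside the tray outline and 5 to 120 mm above its rim, touching neither tray nor box (all of step 1 and x of plate_corner_a in the frame of tray_center between -0.075 and 0.075 m and y of plate_corner_a in the frame of tray_center between -0.031 and 0.031 m and z of plate_corner_a in the frame of tray_center between 0.0275 and 0.1425 m and x of plate_corner_b in the frame of tray_center between -0.075 and 0.075 m and y of plate_corner_b in the frame of tray_center between -0.031 and 0.031 m and z of plate_corner_b in the frame of tray_center between 0.0275 and 0.1425 m and angle between plate's own z axis and vertical below 0.2 rad and contact force between plate and the fingers above 1 N and linear speed of plate below 0.03 m/s and contact force between plate and tray below 0.05 N and contact force between plate and rinse_box below 0.05 N and value of joint flap above 1.3 rad); the arm keeps its last pose, push and grip.
It fails at once if another tray or a bystander is moved by more than 30 mm (distance of any of tray_low_center, tray_mid_center, brush_a, brush_b, phone, star_pot, glaze_dish, slab, jar_a, jar_b from where it was at the start of the episode above 0.03 m).
It fails at once if the tray or the plate is dropped ((contact force between tray and the fingers below 0.05 N and linear speed of tray above 0.6 m/s) or (contact force between plate and the fingers below 0.05 N and linear speed of plate above 0.6 m/s)).
It also fails if it takes over 67 s, if anything falls off the work surface, if the arm or the gripper's body presses on something with over 40 N, if the wrist force passes 120 N, or if a joint passes its speed limit or range.

## Robot

A 7-joint arm with a two-finger parallel gripper is mounted at the origin on the work surface. World frame = base frame: x ahead of the robot, y to its left, z up, the work surface at z = 0. Lengths are in m, angles in degrees, forces in N, time in s.
With the tool pointing down it reaches from about 0.35 to 0.9 m from the base axis. Payload 8.1 kg.
Tool frame: the origin (TCP) lies on the centre line of the jaws, within the pads' length; the fingertips stand 14 mm ahead of it and the grasp point (between the pads) lies 5 mm behind it (manip.tips_ahead is the distance from the TCP to the fingertips, in m); z points along the fingers, y is the line along which they close (so a half turn about z gives the same grasp; the last joint's range is limited). The gripper opens to 85 mm and grips with 20 to 120 N. Pads are 22 mm wide; open, the fingers measure 114 mm over their backs; the gripper's body (76 mm by 85 mm) begins 54 mm behind the grasp point. The pads swing forward as they close: fully open they stand 13 mm farther back than shut.
Start: joints at [60.756, 24.895, 1.432, 90.138, -0.665, 64.973, -4.303], TCP at [0.248, -0.574, 0.245] pointing down, gripper open.
Joint ranges: [-149.89, 149.89], [-25.12, 119.58], [-72.63, 75.52], [4.76, 147.25], [-75.54, 255.54], [6.69, 114.76], [-157.13, 157.13]. Speed limits (degrees/s): [127.2, 127.2, 172.46, 172.46, 180, 180, 180].

## Interface

Orientations are given as a 3x3 rotation matrix whose columns are the frame's x, y, z axes.
In Python, from workcell import manip gives the robot as it stands.
- The arm moves only by the tool apply_moves, never from a script. Its argument "series" is a list of rows, each an object with "claw": the closure, from -1 (fully open) to 1 (shut); "xyz": the shift along the tool's x, y, z in units of 0.15 m (1.0 is 0.15 m), a list of three; "twist": the turn, a rotation vector about the tool's x, y, z in units of 0.12 rad (1.0 is 0.12 rad), a list of three. A call has 1 to 20 rows; each row shifts and turns the commanded pose from where the row before left it, along the tool's axes as they then stand; what a row does not reach is not made up. A row lasts 1/10 s, in which the tool goes at most 50 mm and 8.59 degrees, less where a joint would pass 70% of its speed; a pose out of reach is approached as far as the arm can. A call with a number of a shift or a turn outside -1 to 1 is refused whole. A call with a gripper value outside its range is refused whole. The fingers move at their own pace and stop on an object; "newtons" is the grip in N (left out, the last holds). Time passes only in rows, so rows that do not move let the fingers close. It gives the time, the measured TCP pose, the force, the opening and the grip force at its end, in the units of the state.
- manip.read_state(): the state, without advancing time (a new reading comes with each control period).
- manip.camera(name): name is "scene" or "top" or "wrist"; returns a dict with "image" (420x560x3 uint8, blue, green, red), "mtx" (3x3 intrinsics, pixels), "dist_coeffs" ([k1, k2, p1, p2, k3] as OpenCV has them; the pictures are not rectified), "R" (3x3) and "t" (3): a world point X has camera coordinates R X + t. Camera axes: x right, y down, z forward; pixel columns grow to the right and rows downward; lengths in m; the calibration is good to about 2 mm. A picture is of the moment at which its call begins. There is no depth.
- manip.job_done(): hands the job in; it is judged then, once.
The state is a dict: "t": time; "joint_pos": joint angles; "joint_vel": joint speeds; "joint_efforts": joint torques, N m; "position": TCP position; "tool_rot": TCP orientation; "force": force on the tool from outside, world axes, zero at the start; "wrist_torque": the same for the moment, N m; "gripper_width": opening from 0.0 (shut) to 1.0 (fully open); "grasp_force": force on a finger pad.
Only numpy, scipy, OpenCV 4.12 (cv2) and the standard library are available. Lean on these libraries where they do the work, as an engineer would, in place of code of your own. Each camera call takes 0.05 s, during which the arm holds its last target. There are 200 camera calls.

## Working session

There is one attempt and no reset: what is moved stays moved. The work goes in short steps, Python scripts to look and compute and a tool call to move; the robot and the scene stay as the last step left them, time stands still between calls to the robot, and variables do not carry over. Pictures are saved under pics/ and viewed, at most 10 in all, crops included, and the job is handed in when it is done.

Besides the shell and the picture viewer there is one more tool, called after "Request:" as a command line: name --argument value ..., lists and objects as JSON in quotes. apply_moves: Moves the arm, as the interface text tells. Shifts and turns lie within -1 to 1; 1 stands for 0.15 m of shift or 0.12 rad of turn. Its arguments: {"type":"object","properties":{"series":{"type":"array","items":{"type":"object","properties":{"claw":{"type":"number"},"xyz":{"type":"array","items":{"type":"number"}},"twist":{"type":"array","items":{"type":"number"}}}}},"newtons":{"type":"number"}},"required":["series"]}

```bash
mkdir -p pics
cat > h.py <<'E'
import numpy as np, cv2
from workcell import manip
def ray(c,uv):
    p=cv2.undistortPoints(np.array([[uv]],float),np.array(c["mtx"],float),np.array(c["dist_coeffs"],float))[0,0]
    R=np.array(c["R"]);t=np.array(c["t"]).ravel()
    return -R.T@t, R.T@np.array([p[0],p[1],1.])
def onz(c,uv,z):
    o,d=ray(c,uv); return o+d*(z-o[2])/d[2]
def proj(c,X):
    return cv2.projectPoints(np.array(X,float).reshape(-1,1,3),cv2.Rodrigues(np.array(c["R"],float))[0],np.array(c["t"],float),np.array(c["mtx"],float),np.array(c["dist_coeffs"],float))[0][:,0]
E
python3 - <<'E'
from h import *
import pickle
for n in("top","scene"):
    c=manip.camera(n); cv2.imwrite(f"pics/{n}0.png",c["image"]); pickle.dump(c,open(n+"0.pkl","wb"))
    o=-np.array(c["R"]).T@np.array(c["t"]).ravel(); print(n,o.round(3),np.array(c["R"]).round(2).tolist())
s=manip.read_state();print(s["position"],s["tool_rot"],s["t"])
E
```

```text
top [0.363 0.095 1.324] [[0.01, -1.0, 0.02], [-0.99, -0.02, -0.15], [0.15, -0.02, -0.99]]
scene [1.294 0.353 1.161] [[-0.3, 0.96, -0.02], [0.76, 0.23, -0.61], [-0.58, -0.19, -0.79]]
[ 0.24766116 -0.57337602  0.24459346] [[ 9.18007157e-01  3.96563224e-01 -6.85140974e-04]
 [ 3.96563790e-01 -9.18006352e-01  1.22380591e-03]
 [-1.43647349e-04 -1.39516468e-03 -9.99999016e-01]] 0.1
```

View pics/top0.png

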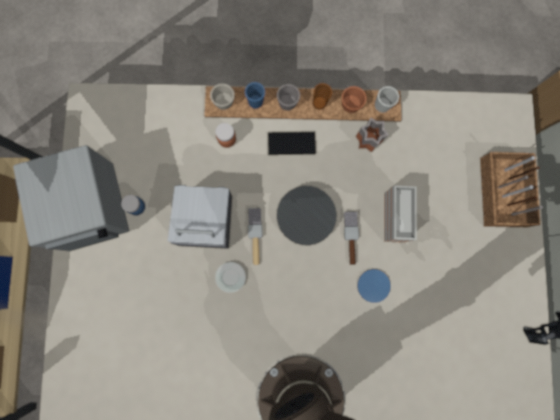

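View pics/scene0.png

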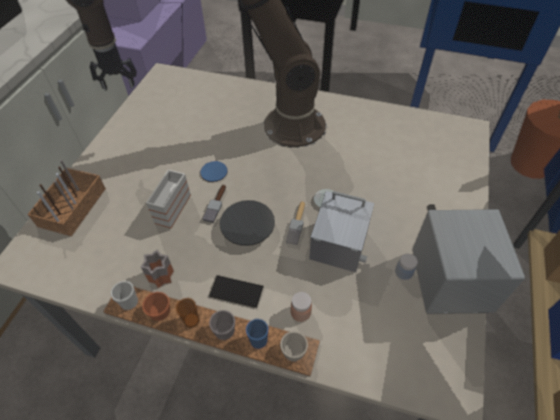

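The top view shows the tray pile at (404,213), long along image rows, the wheel at (306,215) and the box at (200,216), with its handle at rows 225-235 on the robot's side. The scene view confirms this: pile at (168,198), wheel at (247,222), box at (342,230). Next I'll measure and view enlarged crops.

Run:
```python
from h import *
import pickle
c=pickle.load(open("top0.pkl","rb"));im=c["image"]
g=cv2.cvtColor(im,cv2.COLOR_BGR2GRAY)
# wheel: dark disc
def blob(m,box):
    x0,y0,x1,y1=box; M=np.zeros_like(m);M[y0:y1,x0:x1]=m[y0:y1,x0:x1]
    cs,_=cv2.findContours(M,cv2.RETR_EXTERNAL,cv2.CHAIN_APPROX_NONE);return max(cs,key=cv2.contourArea)
m=(g<90).astype(np.uint8)*255
k=blob(m,(265,170,345,260)); e=cv2.fitEllipse(k);print("wheel",e)
P=onz(c,e[0],.04);print(P, 'diam',np.linalg.norm(onz(c,(e[0][0]-e[1][0]/2,e[0][1]),.04)-onz(c,(e[0][0]+e[1][0]/2,e[0][1]),.04)))
a=cv2.resize(im[175:255,160:240],(400,400),interpolation=cv2.INTER_CUBIC)
b=cv2.resize(im[175:255,365:445],(400,400),interpolation=cv2.INTER_CUBIC)
cv2.imwrite("pics/crop1.png",np.hstack([a,b]))
```

```text
wheel ((306.378662109375, 214.7139434814453), (57.32564163208008, 57.547943115234375), 61.66374588012695)
[ 0.53170532 -0.01150813  0.04      ] diam 0.16981604970003705
```

View pics/crop1.png

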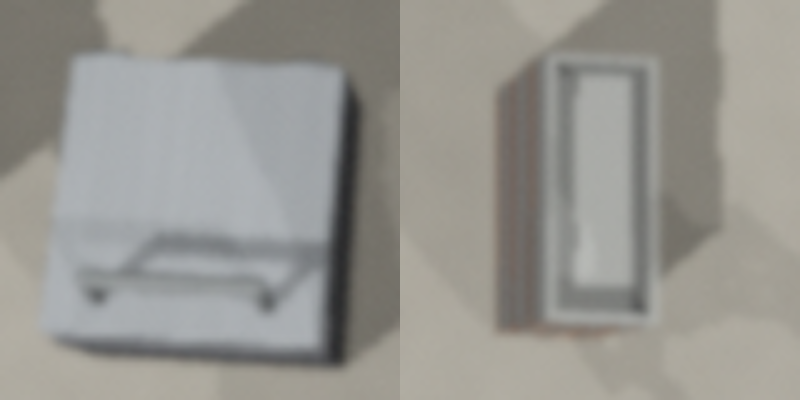

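The flap corners and bar are clear in the left crop: bar from (80,275) to (270,286), with its shadow above right. The tray rim corners are clear in the right crop.

Run:
```python
from h import *
import pickle
c=pickle.load(open("top0.pkl","rb"));s=pickle.load(open("scene0.pkl","rb"))
T=[(394,185.4),(417,186.4),(416.6,239.3),(394,240)]
P=np.array([onz(c,p,.119) for p in T]);print("tray",P.round(4).tolist(),"\nctr",P.mean(0),np.linalg.norm(P-np.roll(P,-1,0),axis=1))
F=[(175,186),(229,188.6),(224.4,245),(169,242.4)]
P=np.array([onz(c,p,.121) for p in F]);print("flap",P.round(4).tolist(),P.mean(0),np.linalg.norm(P-np.roll(P,-1,0),axis=1))
for z in (.16,.19):
  b=[onz(c,p,z) for p in[(176.2,230),(214,232.2)]];print(z,b,np.linalg.norm(b[0]-b[1]))
  print(proj(s,b))
im=s["image"]
a=cv2.resize(im[180:270,305:385],(480,540),interpolation=cv2.INTER_CUBIC)
d=cv2.resize(im[165:235,140:195],(320,540),interpolation=cv2.INTER_CUBIC)
cv2.imwrite("pics/crop2.png",np.hstack([a,d]))
```

```text
tray [[0.609, -0.2523, 0.119], [0.6074, -0.318, 0.119], [0.4578, -0.312, 0.119], [0.4549, -0.2485, 0.119]] 
ctr [ 0.53224119 -0.28267267  0.119     ] [0.06568399 0.14974665 0.06352757 0.15412294]
flap [[0.5952, 0.3618, 0.121], [0.5906, 0.2114, 0.121], [0.4337, 0.219, 0.121], [0.4382, 0.3704, 0.121]] [0.5144218  0.29066032 0.121     ] [0.15051845 0.15710981 0.15147602 0.15727864]
0.16 [array([0.46892119, 0.34406112, 0.16      ]), array([0.46481125, 0.24364489, 0.16      ])] 0.10050030300959689
[[363.92229863 207.02414622]
 [330.92738509 198.53783198]]
0.19 [array([0.46618078, 0.33763416, 0.19      ]), array([0.4621768, 0.2398067, 0.19     ])] 0.09790936484517815
[[363.34699342 199.38639306]
 [330.66654053 191.10027613]]
```

View pics/crop2.png

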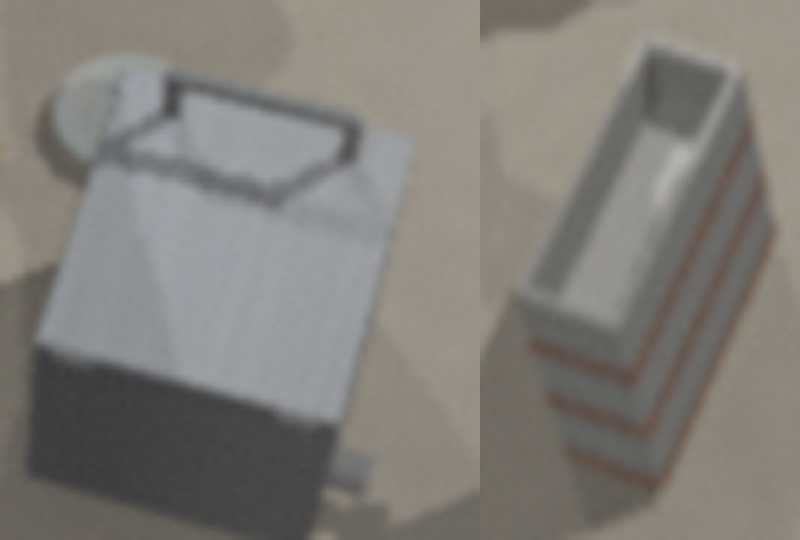

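Scene crop: the bar ends are at about (332,192) and (365,199), which puts the bar at z≈0.187, so the flap is ajar by about 0.18 rad. The tray centre is (0.532,-0.283), yaw about -1.8°. The box rim centre is (0.514,0.289), yaw about -2°. I'll move over the tray now.

Request:
apply_moves --series '[{"claw": -1,"xyz": [0.25,-0.103,0],"twist": [0,0,0]},{"claw": -1,"xyz": [0.25,-0.103,0],"twist": [0,0,0]},{"claw": -1,"xyz": [0.25,-0.103,0],"twist": [0,0,0]},{"claw": -1,"xyz": [0.25,-0.103,0],"twist": [0,0,0]},{"claw": -1,"xyz": [0.25,-0.103,0],"twist": [0,0,0]},{"claw": -1,"xyz": [0.25,-0.103,0],"twist": [0,0,0]},{"claw": -1,"xyz": [0.25,-0.103,0],"twist": [0,0,0]},{"claw": -1,"xyz": [0.25,-0.103,0],"twist": [0,0,0]},{"claw": -1,"xyz": [0.25,-0.103,0],"twist": [0,0,0]},{"claw": -1,"xyz": [0.25,-0.103,0],"twist": [0,0,0]},{"claw": -1,"xyz": [0,0,0],"twist": [0,0,0.92]},{"claw": -1,"xyz": [0,0,0],"twist": [0,0,0.92]},{"claw": -1,"xyz": [0,0,0],"twist": [0,0,0.92]},{"claw": -1,"xyz": [0,0,0],"twist": [0,0,0.92]},{"claw": -1,"xyz": [0,0,0],"twist": [0,0,0]},{"claw": -1,"xyz": [0,0,0],"twist": [0,0,0]}]' --newtons 40

```text
t: 1.7
position: [0.5307, -0.2831, 0.245]
tool_rot: [[1.0, -0.031, -0.001], [-0.031, -1.0, 0.0], [-0.001, -0.0, -1.0]]
force: [0.1, 0.3, 0.9]
gripper_width: 0.998
grasp_force: 0.0
```

```bash
cat >> h.py <<'E'
def to(p,yaw):
    "print moves in tool units: first turn by tool z, then shift"
    s=manip.read_state();R=np.array(s["tool_rot"]);a=np.radians(yaw)
    y=np.array([np.cos(a),np.sin(a),0]);z=np.array([0,0,-1.]);T=np.c_[np.cross(y,z),y,z]
    w=cv2.Rodrigues(R.T@T)[0].ravel()/.12
    d=T.T@(np.array(p)-s["position"])/.15
    print("t",s["t"],"turn",w.round(3),"then shift",d.round(3),"pos",np.round(s["position"],4),"w",s["gripper_width"],"F",np.round(s["force"],1),"g",s["grasp_force"])
E
python3 - <<'E'
from h import *
to([.532,-.283,.105],-91.8); print(manip.tips_ahead)
c=manip.camera("wrist");cv2.imwrite("pics/w1.png",c["image"])
import pickle;pickle.dump(c,open("w1.pkl","wb"))
E
```

```text
t 1.7 turn [-0.001  0.005  0.008] then shift [ 0.009 -0.001  0.934] pos [ 0.5307 -0.2831  0.245 ] w 0.9984013031177631 F [0.1 0.3 0.9] g 0.0
0.014
```

View pics/w1.png

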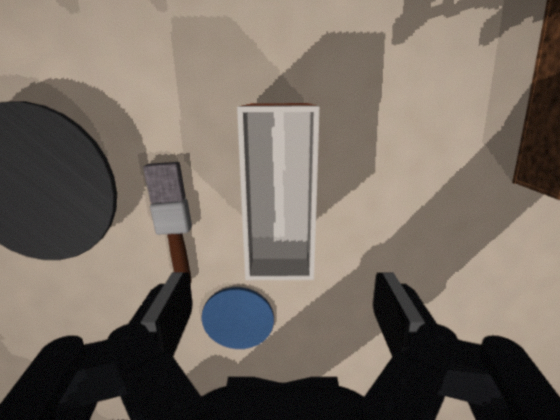

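The wrist view shows the tray rim corners at (238,108), (319,105), (313,278), (247,279).

Run:
```python
from h import *
import pickle
c=pickle.load(open("w1.pkl","rb"))
P=np.array([onz(c,p,.119) for p in[(238,107),(319,105),(313,278),(247,279)]])
print(P.round(4).tolist(),P.mean(0),np.linalg.norm(P-np.roll(P,-1,0),axis=1))
v=P[0]-P[3]+P[1]-P[2];print(np.degrees(np.arctan2(v[1],v[0])))
k=[onz(c,p,.04) for p in[(116,185),(75,115),(70,250)]];print(k)
A=np.array([[2*q[0],2*q[1],1] for q in k]);print(np.linalg.solve(A,[q[0]**2+q[1]**2 for q in k]))
```

```text
[[0.61, -0.2521, 0.119], [0.6095, -0.3128, 0.119], [0.4615, -0.3083, 0.119], [0.4623, -0.249, 0.119]] [ 0.53583415 -0.28053944  0.119     ] [0.06067515 0.14810154 0.0593012  0.14772577]
-1.4527126431539912
[array([ 0.53291219, -0.10498386,  0.04      ]), array([ 0.60640729, -0.07739156,  0.04      ]), array([ 0.45760444, -0.03524351,  0.04      ])]
[ 0.54256836 -0.01902686 -0.2872606 ]
```

Request:
apply_moves --series '[{"claw": -1,"xyz": [0.03,-0.015,0.1],"twist": [0,0,0]},{"claw": -1,"xyz": [0,0,0.17],"twist": [0,0,0]},{"claw": -1,"xyz": [0,0,0.17],"twist": [0,0,0]},{"claw": -1,"xyz": [0,0,0.17],"twist": [0,0,0]},{"claw": -1,"xyz": [0,0,0.17],"twist": [0,0,0]},{"claw": -1,"xyz": [0,0,0.1],"twist": [0,0,0]},{"claw": -1,"xyz": [0,0,0.05],"twist": [0,0,0]},{"claw": -1,"xyz": [0,0,0],"twist": [0,0,0]},{"claw": 0.2,"xyz": [0,0,0],"twist": [0,0,0]},{"claw": 0.5,"xyz": [0,0,0],"twist": [0,0,0]},{"claw": 1,"xyz": [0,0,0],"twist": [0,0,0]},{"claw": 1,"xyz": [0,0,0],"twist": [0,0,0]},{"claw": 1,"xyz": [0,0,0],"twist": [0,0,0]},{"claw": 1,"xyz": [0,0,0],"twist": [0,0,0]}]' --newtons 40

```text
t: 3.15
position: [0.5362, -0.2815, 0.1069]
tool_rot: [[0.999, -0.034, 0.002], [-0.034, -0.999, -0.001], [0.002, 0.001, -1.0]]
force: [-0.7, 1.3, 6.7]
gripper_width: 0.721
grasp_force: 44.4
```

Request:
apply_moves --series '[{"claw": 1,"xyz": [0,0,-0.03],"twist": [0,0,0]},{"claw": 1,"xyz": [0,0,-0.05],"twist": [0,0,0]},{"claw": 1,"xyz": [0,0,-0.08],"twist": [0,0,0]},{"claw": 1,"xyz": [0,0,-0.12],"twist": [0,0,0]},{"claw": 1,"xyz": [0,0,-0.15],"twist": [0,0,0]},{"claw": 1,"xyz": [0,0,-0.12],"twist": [0,0,0]},{"claw": 1,"xyz": [0,0,0],"twist": [0,0,0]},{"claw": 1,"xyz": [0,0,0],"twist": [0,0,0]},{"claw": 1,"xyz": [0,0,0],"twist": [0,0,0]}]'

```text
t: 4.05
position: [0.5347, -0.2809, 0.1873]
tool_rot: [[0.999, -0.034, -0.002], [-0.034, -0.999, 0.001], [-0.002, -0.001, -1.0]]
force: [0.2, 0.1, -3.0]
gripper_width: 0.712
grasp_force: 44.5
```

Run:
```python
from h import *
to([.534,-.0125,.105],-92)
a=manip.camera("wrist")["image"];b=manip.camera("scene")["image"]
cv2.imwrite("pics/w2.png",np.hstack([cv2.resize(a,(400,300)),cv2.resize(b[120:300,100:340],(400,300))]))
```

```text
t 4.05 turn [-0.005  0.014  0.009] then shift [-0.067 -1.788  0.549] pos [ 0.5347 -0.2809  0.1873] w 0.712361603264212 F [ 0.2  0.1 -3. ] g 44.50462996959686
```

View pics/w2.png

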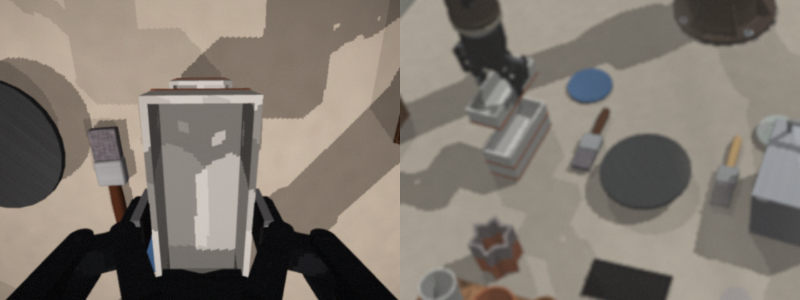

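Request:
apply_moves --series '[{"claw": 1,"xyz": [-0.01,-0.1,0],"twist": [0,0,0]},{"claw": 1,"xyz": [-0.01,-0.18,0],"twist": [0,0,0]},{"claw": 1,"xyz": [-0.01,-0.25,0],"twist": [0,0,0]},{"claw": 1,"xyz": [-0.01,-0.25,0],"twist": [0,0,0]},{"claw": 1,"xyz": [-0.01,-0.25,0],"twist": [0,0,0]},{"claw": 1,"xyz": [-0.01,-0.25,0],"twist": [0,0,0]},{"claw": 1,"xyz": [0,-0.25,0],"twist": [0,0,0]},{"claw": 1,"xyz": [0,-0.16,0],"twist": [0,0,0]},{"claw": 1,"xyz": [0,-0.1,0],"twist": [0,0,0]},{"claw": 1,"xyz": [0,0,0.1],"twist": [0,0,0]},{"claw": 1,"xyz": [0,0,0.14],"twist": [0,0,0]},{"claw": 1,"xyz": [0,0,0.14],"twist": [0,0,0]},{"claw": 1,"xyz": [0,0,0.14],"twist": [0,0,0]},{"claw": 1,"xyz": [0,0,0.1],"twist": [0,0,0]},{"claw": 1,"xyz": [0,0,0.05],"twist": [0,0,0]},{"claw": 1,"xyz": [0,0,0],"twist": [0,0,0]},{"claw": 1,"xyz": [0,0,0],"twist": [0,0,0]}]'

```text
t: 5.85
position: [0.5357, -0.0121, 0.0883]
tool_rot: [[0.999, -0.034, 0.0], [-0.034, -0.999, 0.0], [0.0, -0.0, -1.0]]
force: [0.1, 0.1, -2.6]
gripper_width: 0.714
grasp_force: 44.4
```

Run:
```python
from h import *
to([.533,-.0125,.073],-92)
```

```text
t 5.85 turn [-0.001 -0.004  0.011] then shift [-0.018  0.003  0.102] pos [ 0.5357 -0.0121  0.0883] w 0.7140063212073751 F [ 0.1  0.1 -2.6] g 44.43869948387146
```

Request:
apply_moves --series '[{"claw": 1,"xyz": [-0.02,0,0.05],"twist": [0,0,0]},{"claw": 1,"xyz": [0,0,0.025],"twist": [0,0,0]},{"claw": 1,"xyz": [0,0,0.015],"twist": [0,0,0]},{"claw": 1,"xyz": [0,0,0.01],"twist": [0,0,0]},{"claw": 1,"xyz": [0,0,0],"twist": [0,0,0]},{"claw": 1,"xyz": [0,0,0],"twist": [0,0,0]}]'

```text
t: 6.45
position: [0.5325, -0.0124, 0.073]
tool_rot: [[0.999, -0.034, 0.0], [-0.034, -0.999, -0.0], [0.0, 0.0, -1.0]]
force: [-1.6, 0.9, 0.9]
gripper_width: 0.717
grasp_force: 45.0
```

Request:
apply_moves --series '[{"claw": -0.5,"xyz": [0,0,0],"twist": [0,0,0]},{"claw": -0.7,"xyz": [0,0,0],"twist": [0,0,0]},{"claw": -1,"xyz": [0,0,0],"twist": [0,0,0]},{"claw": -1,"xyz": [0,0,0],"twist": [0,0,0]},{"claw": -1,"xyz": [0,0,0],"twist": [0,0,0]},{"claw": -1,"xyz": [0,0,-0.1],"twist": [0,0,0]},{"claw": -1,"xyz": [0,0,-0.2],"twist": [0,0,0]},{"claw": -1,"xyz": [0,0,-0.3],"twist": [0,0,0]},{"claw": -1,"xyz": [0,0,-0.3],"twist": [0,0,0]},{"claw": -1,"xyz": [0,0,-0.3],"twist": [0,0,0]},{"claw": -1,"xyz": [0,0,-0.2],"twist": [0,0,0]},{"claw": -1,"xyz": [0,0,0],"twist": [0,0,0]}]'

```text
t: 7.65
position: [0.5347, -0.0122, 0.2876]
tool_rot: [[0.999, -0.034, 0.008], [-0.034, -0.999, 0.0], [0.008, -0.001, -1.0]]
force: [0.6, -0.7, 0.1]
gripper_width: 1.002
grasp_force: 0.0
```

Run:
```python
from h import *
import pickle
to([.4645,.289,.285],-2)
c=manip.camera("wrist");pickle.dump(c,open("w3.pkl","wb"))
cv2.imwrite("pics/w3.png",c["image"])
```

```text
t 7.65 turn [  0.049  -0.058 -13.082] then shift [ 1.991 -0.538  0.017] pos [ 0.5347 -0.0122  0.2876] w 1.0019483819686088 F [ 0.6 -0.7  0.1] g 0.0
```

View pics/w3.png

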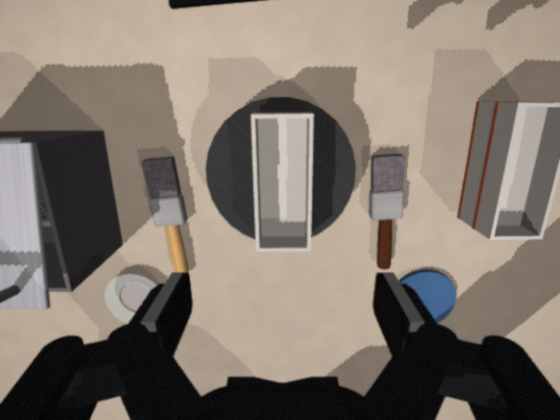

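The tray (corners at (251,115) and (311,250)) sits in the middle of the disc (columns 206-354, rows 97-241), and the other trays and brushes are in place. Next I'll turn and go over the flap handle.

Request:
apply_moves --series '[{"claw": -1,"xyz": [0,0,0],"twist": [0.05,-0.06,-0.93]},{"claw": -1,"xyz": [0,0,0],"twist": [0,0,-0.935]},{"claw": -1,"xyz": [0,0,0],"twist": [0,0,-0.935]},{"claw": -1,"xyz": [0,0,0],"twist": [0,0,-0.935]},{"claw": -1,"xyz": [0,0,0],"twist": [0,0,-0.935]},{"claw": -1,"xyz": [0,0,0],"twist": [0,0,-0.935]},{"claw": -1,"xyz": [0,0,0],"twist": [0,0,-0.935]},{"claw": -1,"xyz": [0,0,0],"twist": [0,0,-0.935]},{"claw": -1,"xyz": [0,0,0],"twist": [0,0,-0.935]},{"claw": -1,"xyz": [0,0,0],"twist": [0,0,-0.935]},{"claw": -1,"xyz": [0,0,0],"twist": [0,0,-0.935]},{"claw": -1,"xyz": [0,0,0],"twist": [0,0,-0.935]},{"claw": -1,"xyz": [0,0,0],"twist": [0,0,-0.935]},{"claw": -1,"xyz": [0,0,0],"twist": [0,0,-0.935]},{"claw": -1,"xyz": [0,0,0],"twist": [0,0,0]}]'

```text
t: 9.2
position: [0.5318, -0.0125, 0.2813]
tool_rot: [[0.033, 0.999, -0.01], [0.999, -0.033, 0.006], [0.006, -0.01, -1.0]]
force: [0.0, -0.3, -0.3]
gripper_width: 0.999
grasp_force: 0.0
```

Request:
apply_moves --series '[{"claw": -1,"xyz": [0.15,-0.04,0],"twist": [0,0,0]},{"claw": -1,"xyz": [0.25,-0.07,0],"twist": [0,0,0]},{"claw": -1,"xyz": [0.25,-0.07,0],"twist": [0,0,0]},{"claw": -1,"xyz": [0.25,-0.07,0],"twist": [0,0,0]},{"claw": -1,"xyz": [0.25,-0.07,0],"twist": [0,0,0]},{"claw": -1,"xyz": [0.25,-0.07,0],"twist": [0,0,0]},{"claw": -1,"xyz": [0.25,-0.07,0],"twist": [0,0,0]},{"claw": -1,"xyz": [0.25,-0.07,0],"twist": [0,0,0]},{"claw": -1,"xyz": [0.09,-0.02,0],"twist": [0,0,0]},{"claw": 0,"xyz": [0,0,0],"twist": [0,0,0]},{"claw": 0,"xyz": [0,0,0],"twist": [0,0,0]}]'

```text
t: 10.3
position: [0.4606, 0.2876, 0.2843]
tool_rot: [[0.036, 0.999, -0.008], [0.999, -0.036, 0.004], [0.004, -0.008, -1.0]]
force: [0.0, -0.5, -0.2]
gripper_width: 0.692
grasp_force: 0.0
```

Run:
```python
from h import *
import pickle
to([.4645,.289,.192],-2)
c=pickle.load(open("w3.pkl","rb"))
P=np.array([onz(c,p,.085) for p in[(251,115),(313,115),(311,250),(258,250)]]);print(P.mean(0),np.linalg.norm(P-np.roll(P,-1,0),axis=1))
v=P[0]-P[3]+P[1]-P[2];print(np.degrees(np.arctan2(v[1],v[0])))
print([onz(c,p,.04) for p in[(206,169),(354,169),(280,97)]])
c=manip.camera("wrist");pickle.dump(c,open("w4.pkl","wb"))
cv2.imwrite("pics/w4.png",c["image"])
```

```text
t 10.3 turn [-0.069 -0.034 -0.013] then shift [0.01  0.026 0.616] pos [0.4606 0.2876 0.2843] w 0.6923481040715069 F [ 0.  -0.5 -0.2] g 0.0
[ 0.53141482 -0.0128601   0.085     ] [0.06108915 0.14678226 0.05983944 0.14682214]
-0.8736097744926855
[array([0.54455701, 0.07790252, 0.04      ]), array([ 0.53858862, -0.09661742,  0.04      ]), array([ 0.62200562, -0.01231114,  0.04      ])]
```

View pics/w4.png

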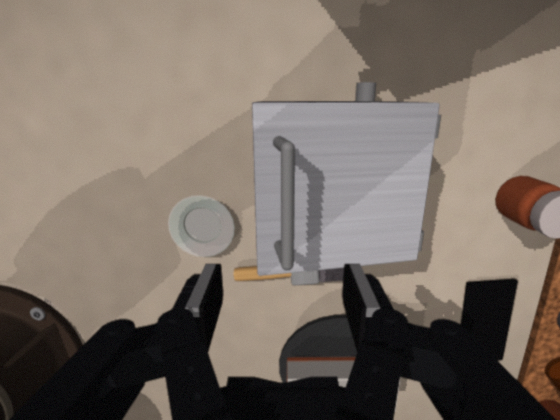

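The wrist view shows the bar from (285,145) to (288,267), with the flap from column 255 to about column 430.

Run:
```python
from h import *
import pickle
c=pickle.load(open("w4.pkl","rb"));t=pickle.load(open("top0.pkl","rb"))
for z in(.16,.175,.187,.195):
    a,b=onz(c,(285,147),z),onz(c,(288,266),z);print(z,((a+b)/2).round(4),np.linalg.norm(a-b).round(4))
o,d=ray(c,(286.5,206.5));o2,d2=ray(t,(195.1,231.1))
s=np.linalg.lstsq(np.c_[d,-d2],o2-o,rcond=None)[0];print(o+s[0]*d,o2+s[1]*d2)
h=[onz(c,p,.122) for p in[(437,103),(421,262)]];print("hinge",h,sum(h)/2)
to([.4645,.289,.192],-2)
```

```text
0.16 [0.4642 0.2839 0.16  ] 0.1037
0.175 [0.4643 0.2892 0.175 ] 0.0975
0.187 [0.4644 0.2934 0.187 ] 0.0926
0.195 [0.4645 0.2962 0.195 ] 0.0893
[0.46435053 0.29176543 0.1734851 ] [0.46565606 0.29151876 0.17355986]
hinge [array([0.59595691, 0.36356162, 0.122     ]), array([0.5975773 , 0.21080068, 0.122     ])] [0.59676711 0.28718115 0.122     ]
t 10.35 turn [-0.066 -0.034 -0.021] then shift [0.014 0.023 0.617] pos [0.4609 0.2871 0.2845] w 0.602516937683282 F [ 0.1 -0.2  0.4] g 0.0
```

Request:
apply_moves --series '[{"claw": 0,"xyz": [0.02,0.024,0.08],"twist": [-0.066,-0.034,0]},{"claw": 0,"xyz": [0,0,0.14],"twist": [0,0,0]},{"claw": 0,"xyz": [0,0,0.16],"twist": [0,0,0]},{"claw": 0,"xyz": [0,0,0.16],"twist": [0,0,0]},{"claw": 0,"xyz": [0,0,0.12],"twist": [0,0,0]},{"claw": 0,"xyz": [0,0,0.06],"twist": [0,0,0]},{"claw": 0,"xyz": [0,0,0.02],"twist": [0,0,0]},{"claw": 0,"xyz": [0,0,0],"twist": [0,0,0]},{"claw": 0.5,"xyz": [0,0,0],"twist": [0,0,0]},{"claw": 0.8,"xyz": [0,0,0],"twist": [0,0,0]},{"claw": 1,"xyz": [0,0,0],"twist": [0,0,0]},{"claw": 1,"xyz": [0,0,0],"twist": [0,0,0]},{"claw": 1,"xyz": [0,0,0],"twist": [0,0,0]}]' --newtons 30

```text
t: 11.65
position: [0.4635, 0.2922, 0.1744]
tool_rot: [[0.034, 0.999, 0.0], [0.999, -0.034, 0.002], [0.002, 0.0, -1.0]]
force: [-5.4, -0.0, 4.7]
gripper_width: 0.105
grasp_force: 29.6
```

Run:
```python
from h import *
to([.4645,.291,.173],-2)
```

```text
t 11.65 turn [ 0.    -0.014  0.008] then shift [-0.008  0.007  0.009] pos [0.4635 0.2922 0.1744] w 0.10457666496974992 F [-5.4 -0.   4.7] g 29.57079827785492
```

Run:
```python
import numpy as np
a=np.radians(np.linspace(25.9,109.9,16));p=.1459*np.c_[-np.cos(a),np.sin(a)]
print((np.diff(p,axis=0)/.15*[1,-1]).round(3).tolist())
```

```text
[[0.046, -0.083], [0.054, -0.079], [0.061, -0.073], [0.068, -0.067], [0.074, -0.06], [0.079, -0.052], [0.084, -0.044], [0.088, -0.036], [0.091, -0.027], [0.093, -0.018], [0.095, -0.009], [0.095, 0.0], [0.095, 0.01], [0.093, 0.019], [0.091, 0.028]]
```

Request:
apply_moves --series '[{"claw": 1,"xyz": [0,0.046,-0.083],"twist": [0,0,0]},{"claw": 1,"xyz": [0,0.054,-0.079],"twist": [0,0,0]},{"claw": 1,"xyz": [0,0.061,-0.073],"twist": [0,0,0]},{"claw": 1,"xyz": [0,0.068,-0.067],"twist": [0,0,0]},{"claw": 1,"xyz": [0,0,0],"twist": [0,0,0]},{"claw": 1,"xyz": [0,0,0],"twist": [0,0,0]}]'

```text
t: 12.25
position: [0.4983, 0.2909, 0.22]
tool_rot: [[0.035, 0.999, 0.001], [0.999, -0.035, 0.002], [0.002, 0.001, -1.0]]
force: [-3.8, -0.6, 5.6]
gripper_width: 0.102
grasp_force: 30.1
```

Request:
apply_moves --series '[{"claw": 1,"xyz": [0,0.074,-0.06],"twist": [0,0,0]},{"claw": 1,"xyz": [0,0.079,-0.052],"twist": [0,0,0]},{"claw": 1,"xyz": [0,0.084,-0.044],"twist": [0,0,0]},{"claw": 1,"xyz": [0,0.088,-0.036],"twist": [0,0,0]},{"claw": 1,"xyz": [0,0.091,-0.027],"twist": [0,0,0]},{"claw": 1,"xyz": [0,0,0],"twist": [0,0,0]}]'

```text
t: 12.85
position: [0.5626, 0.2887, 0.2535]
tool_rot: [[0.036, 0.999, 0.003], [0.999, -0.036, 0.003], [0.003, 0.003, -1.0]]
force: [-2.0, 0.1, 8.6]
gripper_width: 0.103
grasp_force: 30.4
```

Request:
apply_moves --series '[{"claw": 1,"xyz": [0,0.093,-0.018],"twist": [0,0,0]},{"claw": 1,"xyz": [0,0.095,-0.009],"twist": [0,0,0]},{"claw": 1,"xyz": [0,0.095,0],"twist": [0,0,0]},{"claw": 1,"xyz": [0,0.095,0.01],"twist": [0,0,0]},{"claw": 1,"xyz": [0,0.093,0.019],"twist": [0,0,0]},{"claw": 1,"xyz": [0,0.091,0.028],"twist": [0,0,0]},{"claw": 1,"xyz": [0,0,0],"twist": [0,0,0]},{"claw": 1,"xyz": [0,0,0],"twist": [0,0,0]},{"claw": 1,"xyz": [0,0,0],"twist": [0,0,0]}]'

```text
t: 13.75
position: [0.6456, 0.2858, 0.2483]
tool_rot: [[0.035, 0.999, 0.002], [0.999, -0.035, 0.002], [0.002, 0.002, -1.0]]
force: [0.8, 0.6, 4.0]
gripper_width: 0.1
grasp_force: 36.3
```

Request:
apply_moves --series '[{"claw": 0.53,"xyz": [0,0,0],"twist": [0,0,0]},{"claw": 0.53,"xyz": [0,0,0],"twist": [0,0,0]},{"claw": 0.53,"xyz": [0,0,0],"twist": [0,0,0]},{"claw": 0.53,"xyz": [0,0,-0.05],"twist": [0,0,0]},{"claw": 0.53,"xyz": [0,0,-0.1],"twist": [0,0,0]},{"claw": 0.53,"xyz": [0,0,-0.15],"twist": [0,0,0]},{"claw": 0.53,"xyz": [0,0,-0.2],"twist": [0,0,0]},{"claw": 0.53,"xyz": [0,0,-0.1],"twist": [0,0,0]},{"claw": 0.3,"xyz": [0,0,0],"twist": [0,0,0]}]'

```text
t: 14.65
position: [0.6457, 0.286, 0.3416]
tool_rot: [[0.035, 0.999, 0.005], [0.999, -0.035, 0.004], [0.004, 0.005, -1.0]]
force: [-1.2, 0.4, 0.3]
gripper_width: 0.352
grasp_force: 0.0
```

Request:
apply_moves --series '[{"claw": 0.3,"xyz": [0,-0.1,0],"twist": [0,0,0]},{"claw": 0.3,"xyz": [0,-0.2,0],"twist": [0,0,0]},{"claw": 0.3,"xyz": [0,-0.2,0],"twist": [0,0,0]},{"claw": 0.3,"xyz": [0,-0.2,0],"twist": [0,0,0]},{"claw": 0.3,"xyz": [0,-0.2,0],"twist": [0,0,0]},{"claw": 0.3,"xyz": [0,-0.06,0],"twist": [0,0,0]},{"claw": 0.3,"xyz": [0,0,0],"twist": [0,0,0]},{"claw": 0.3,"xyz": [0,0,0],"twist": [0,0,0]}]'

```text
t: 15.45
position: [0.5019, 0.2897, 0.3375]
tool_rot: [[0.035, 0.999, 0.001], [0.999, -0.035, 0.001], [0.001, 0.001, -1.0]]
force: [0.5, -0.1, 0.6]
gripper_width: 0.352
grasp_force: 0.0
```

Run:
```python
from h import *
import pickle
to([.5,.29,.1],-2)
c=manip.camera("wrist");pickle.dump(c,open("w5.pkl","wb"));b=manip.camera("scene")["image"]
cv2.imwrite("pics/w5.png",np.hstack([c["image"],cv2.resize(b[140:280,300:380],(240,420))]))
```

```text
t 15.45 turn [ 0.006 -0.008 -0.004] then shift [ 1.000e-03 -1.300e-02  1.583e+00] pos [0.5019 0.2897 0.3375] w 0.3515972931197854 F [ 0.5 -0.1  0.6] g 0.0
```

View pics/w5.png

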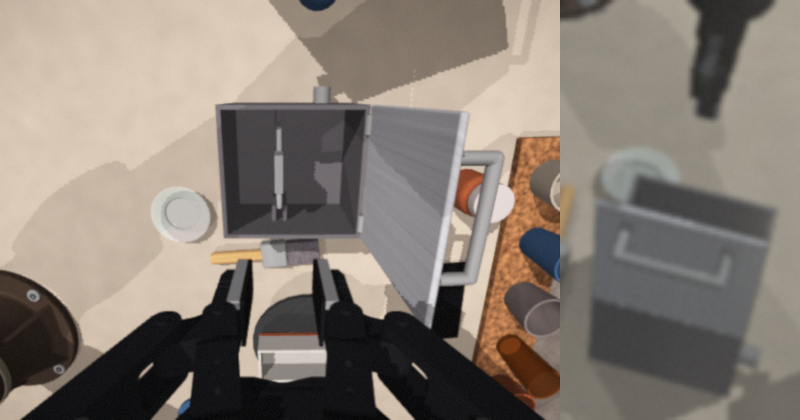

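The flap stands open and the bar is free. The plate tab is at about (279,173), with rim corners at (218,105), (368,104), (362,235) and (224,237).

Run:
```python
from h import *
import pickle
c=pickle.load(open("w5.pkl","rb"))
P=np.array([onz(c,p,.12) for p in[(218,105),(368,104),(362,235),(224,237)]]);print(P.round(4).tolist(),P.mean(0),np.linalg.norm(P-np.roll(P,-1,0),axis=1))
im=c["image"][145:205,262:300];m=(cv2.cvtColor(im,cv2.COLOR_BGR2GRAY)>120).astype(np.uint8)
n,_,st,ce=cv2.connectedComponentsWithStats(m);i=1+st[1:,4].argmax();print(st[i]+[262,145,0,0,0],ce[i]+[262,145])
for z in(.115,.1):print(onz(c,ce[i]+[262,145],z))
print(onz(c,(279,150),.115),onz(c,(279,195),.115))
```

```text
[[0.4406, 0.3689, 0.12], [0.5935, 0.3645, 0.12], [0.5937, 0.2189, 0.12], [0.433, 0.2222, 0.12]] [0.51519989 0.29363922 0.12      ] [0.15299061 0.14563985 0.1608142  0.14693938]
[274 155   9  50 378] [278.42328042 177.61111111]
[0.49907376 0.28955894 0.115     ]
[0.49877737 0.28590736 0.1       ]
[0.50089916 0.32005745 0.115     ] [0.49893039 0.26942348 0.115     ]
```

Request:
apply_moves --series '[{"claw": 0.3,"xyz": [0.015,-0.016,0.1],"twist": [0,0,0]},{"claw": 0.3,"xyz": [0,0,0.2],"twist": [0,0,0]},{"claw": 0.3,"xyz": [0,0,0.2],"twist": [0,0,0]},{"claw": 0.3,"xyz": [0,0,0.2],"twist": [0,0,0]},{"claw": 0.3,"xyz": [0,0,0.2],"twist": [0,0,0]},{"claw": 0.3,"xyz": [0,0,0.2],"twist": [0,0,0]},{"claw": 0.3,"xyz": [0,0,0.15],"twist": [0,0,0]},{"claw": 0.3,"xyz": [0,0,0.15],"twist": [0,0,0]},{"claw": 0.3,"xyz": [0,0,0.1],"twist": [0,0,0]},{"claw": 0.3,"xyz": [0,0,0.06],"twist": [0,0,0]},{"claw": 0.3,"xyz": [0,0,0.03],"twist": [0,0,0]},{"claw": 0.3,"xyz": [0,0,0],"twist": [0,0,0]}]'

```text
t: 16.75
position: [0.499, 0.293, 0.0989]
tool_rot: [[0.035, 0.999, -0.0], [0.999, -0.035, 0.001], [0.001, -0.0, -1.0]]
force: [-0.7, -0.2, 0.0]
gripper_width: 0.348
grasp_force: 0.0
```

Request:
apply_moves --series '[{"claw": 0.6,"xyz": [0,0,0],"twist": [0,0,0]},{"claw": 0.75,"xyz": [0,0,0],"twist": [0,0,0]},{"claw": 1,"xyz": [0,0,0],"twist": [0,0,0]},{"claw": 1,"xyz": [0,0,0],"twist": [0,0,0]},{"claw": 1,"xyz": [0,0,0],"twist": [0,0,0]},{"claw": 1,"xyz": [0,0,0],"twist": [0,0,0]}]' --newtons 50

```text
t: 17.35
position: [0.4992, 0.2934, 0.1001]
tool_rot: [[0.034, 0.999, 0.002], [0.999, -0.034, 0.002], [0.002, 0.002, -1.0]]
force: [-0.9, 0.4, 5.8]
gripper_width: 0.108
grasp_force: 49.9
```

Request:
apply_moves --series '[{"claw": 1,"xyz": [0,0,-0.02],"twist": [0,0,0]},{"claw": 1,"xyz": [0,0,-0.05],"twist": [0,0,0]},{"claw": 1,"xyz": [0,0,-0.08],"twist": [0,0,0]},{"claw": 1,"xyz": [0,0,-0.1],"twist": [0,0,0]},{"claw": 1,"xyz": [0,0,-0.1],"twist": [0,0,0]},{"claw": 1,"xyz": [0,0,-0.1],"twist": [0,0,0]},{"claw": 1,"xyz": [0,0,-0.1],"twist": [0,0,0]},{"claw": 1,"xyz": [0,0,-0.1],"twist": [0,0,0]},{"claw": 1,"xyz": [0,0,-0.1],"twist": [0,0,0]},{"claw": 1,"xyz": [0,0,-0.1],"twist": [0,0,0]},{"claw": 1,"xyz": [0,0,-0.1],"twist": [0,0,0]},{"claw": 1,"xyz": [0,0,-0.05],"twist": [0,0,0]},{"claw": 1,"xyz": [0,0,0],"twist": [0,0,0]},{"claw": 1,"xyz": [0,0,0],"twist": [0,0,0]},{"claw": 1,"xyz": [0,0,0],"twist": [0,0,0]}]'

```text
t: 18.85
position: [0.4983, 0.2925, 0.2485]
tool_rot: [[0.034, 0.999, -0.001], [0.999, -0.034, 0.001], [0.001, -0.001, -1.0]]
force: [0.3, -0.1, -1.0]
gripper_width: 0.106
grasp_force: 48.8
```

Run:
```python
from h import *
to([.5315,-.0125,.235],-2)
to([.5315,-.0125,.235],-91.5)
```

```text
t 18.85 turn [-0.006 -0.006  0.004] then shift [-2.024  0.292  0.09 ] pos [0.4983 0.2925 0.2485] w 0.10557971073353381 F [ 0.3 -0.1 -1. ] g 48.83210241794586
t 18.85 turn [-9.0000e-03  0.0000e+00  1.3021e+01] then shift [0.274 2.027 0.09 ] pos [0.4983 0.2925 0.2485] w 0.10557971073353381 F [ 0.3 -0.1 -1. ] g 48.83210241794586
```

Request:
apply_moves --series '[{"claw": 1,"xyz": [-0.08,0,0],"twist": [0,0,0]},{"claw": 1,"xyz": [-0.16,0,0],"twist": [0,0,0]},{"claw": 1,"xyz": [-0.2,0.03,0],"twist": [0,0,0]},{"claw": 1,"xyz": [-0.2,0.03,0],"twist": [0,0,0]},{"claw": 1,"xyz": [-0.2,0.03,0],"twist": [0,0,0]},{"claw": 1,"xyz": [-0.2,0.03,0],"twist": [0,0,0]},{"claw": 1,"xyz": [-0.2,0.04,0],"twist": [0,0,0]},{"claw": 1,"xyz": [-0.2,0.04,0],"twist": [0,0,0]},{"claw": 1,"xyz": [-0.2,0.04,0],"twist": [0,0,0]},{"claw": 1,"xyz": [-0.2,0.03,0],"twist": [0,0,0]},{"claw": 1,"xyz": [-0.12,0.02,0],"twist": [0,0,0]},{"claw": 1,"xyz": [-0.06,0,0],"twist": [0,0,0]},{"claw": 1,"xyz": [0,0,0],"twist": [0,0,0]}]'

```text
t: 20.15
position: [0.5312, -0.0131, 0.2485]
tool_rot: [[0.037, 0.999, -0.0], [0.999, -0.037, 0.001], [0.001, -0.0, -1.0]]
force: [-0.2, 1.3, -0.4]
gripper_width: 0.106
grasp_force: 48.8
```

Request:
apply_moves --series '[{"claw": 1,"xyz": [0,0,0],"twist": [0,0,0.4]},{"claw": 1,"xyz": [0,0,0],"twist": [0,0,0.8]},{"claw": 1,"xyz": [0,0,0],"twist": [0,0,0.8]},{"claw": 1,"xyz": [0,0,0],"twist": [0,0,0.8]},{"claw": 1,"xyz": [0,0,0],"twist": [0,0,0.8]},{"claw": 1,"xyz": [0,0,0],"twist": [0,0,0.8]},{"claw": 1,"xyz": [0,0,0],"twist": [0,0,0.8]},{"claw": 1,"xyz": [0,0,0],"twist": [0,0,0.8]},{"claw": 1,"xyz": [0,0,0],"twist": [0,0,0.8]},{"claw": 1,"xyz": [0,0,0],"twist": [0,0,0.8]},{"claw": 1,"xyz": [0,0,0],"twist": [0,0,0.8]},{"claw": 1,"xyz": [0,0,0],"twist": [0,0,0.8]},{"claw": 1,"xyz": [0,0,0],"twist": [0,0,0.8]},{"claw": 1,"xyz": [0,0,0],"twist": [0,0,0.8]},{"claw": 1,"xyz": [0,0,0],"twist": [0,0,0.8]},{"claw": 1,"xyz": [0,0,0],"twist": [0,0,0.8]},{"claw": 1,"xyz": [0,0,0],"twist": [0,0,0.8]},{"claw": 1,"xyz": [0,0,0],"twist": [0,0,0]},{"claw": 1,"xyz": [0,0,0],"twist": [0,0,0]}]'

```text
t: 22.05
position: [0.5315, -0.0103, 0.2488]
tool_rot: [[0.999, -0.043, 0.0], [-0.043, -0.999, 0.002], [0.0, -0.002, -1.0]]
force: [-0.2, -0.8, -1.1]
gripper_width: 0.109
grasp_force: 48.8
```

Run:
```python
from h import *
to([.5315,-.0125,.23],-91.5)
a=manip.camera("wrist")["image"];b=manip.camera("scene")["image"]
cv2.imwrite("pics/w6.png",np.hstack([cv2.resize(a,(400,300)),cv2.resize(b[120:270,180:380],(400,300))]))
```

```text
t 22.05 turn [-0.015 -0.002 -0.142] then shift [0.    0.014 0.125] pos [ 0.5315 -0.0103  0.2488] w 0.10947826794809234 F [-0.2 -0.8 -1.1] g 48.77990663051605
```

View pics/w6.png

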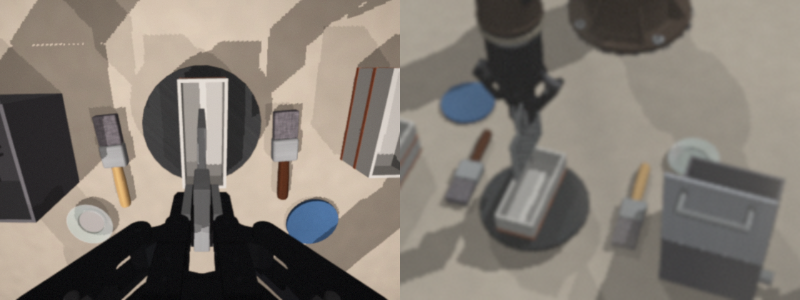

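The plate is upright and lined up over the tray, the tray is centred on the wheel and the flap is standing. One small correction, lower by about 20 mm, then settle.

Request:
apply_moves --series '[{"claw": 1,"xyz": [0,0.007,0.03],"twist": [0,0,-0.14]},{"claw": 1,"xyz": [0,0.007,0.05],"twist": [0,0,0]},{"claw": 1,"xyz": [0,0,0.04],"twist": [0,0,0]},{"claw": 1,"xyz": [0,0,0.01],"twist": [0,0,0]},{"claw": 1,"xyz": [0,0,0],"twist": [0,0,0]},{"claw": 1,"xyz": [0,0,0],"twist": [0,0,0]},{"claw": 1,"xyz": [0,0,0],"twist": [0,0,0]},{"claw": 1,"xyz": [0,0,0],"twist": [0,0,0]},{"claw": 1,"xyz": [0,0,0],"twist": [0,0,0]},{"claw": 1,"xyz": [0,0,0],"twist": [0,0,0]}]'

```text
t: 23.15
position: [0.5317, -0.0136, 0.2294]
tool_rot: [[1.0, -0.031, 0.001], [-0.031, -1.0, 0.001], [0.001, -0.001, -1.0]]
force: [0.2, -0.7, -1.2]
gripper_width: 0.106
grasp_force: 48.8
```

Run:
```python
from h import *
to([.5315,-.0125,.23],-91.5)
print(manip.job_done())
```

```text
t 23.15 turn [-0.012 -0.005 -0.039] then shift [-0.001 -0.007 -0.004] pos [ 0.5317 -0.0136  0.2294] w 0.10628513574054008 F [ 0.2 -0.7 -1.2] g 48.78156065940857
the job is handed in; nothing more can be done
None
```

I handed the job in at 23 s, and no verdict came back: the tray is on the wheel, the flap stands open, and the plate is held upright about 5 cm above the tray.

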